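Fit the drilled tier over the rod of the pipette stand

TASK

Put the pipette stand together: take the blue tier by its upright handle, hold it level with its large central hole over the stand's tall rod, and lower it gently down the rod until it lies flat and fully home on the white round tray, then let go. Do not drop it down the rod, and leave the yellow tier, which has no rod hole, where it lies.

Things in the scene. Friction and masses are not known exactly. Their poses are not given: they have to be found in the camera images.
- blue_tier: Blue plastic tier, about 160 g, flat on the bench left or right of the stand. Plate 130 (x) by 110 (y) by 8 mm thick, a 33 mm through hole at its centre and six 17 mm pipette holes. Origin: centre of the large hole, underside; z up. A tab 40 mm wide runs from the -x edge to x = -114.5 mm and carries the handle, which points roughly to the robot (yaw within 0.45 rad).
- blue_tier_grip (a point): Point to grip on the blue tier's handle, 95 mm from the large hole's centre towards tier -x and 36 mm above the underside. The handle is an upright block 32 mm long (tier x), 14 mm thick (tier y), from the plate's top (8 mm) to 54 mm above the underside; pinch it from above across its 14 mm. Axes as the tier's.
- stand_seat (a point): Centre of the top of the white round tray (120 mm diameter) of the fixed pipette stand, on its rod's axis, 58 mm above the bench; z up. The bright steel rod, 12 mm diameter, rises vertically from it by 117 mm (top 175 mm above the bench), the last 10 mm tapering to a blunt point. The stand's grey foot is 150 mm in diameter; it does not move.
- yellow_tier: The yellow tier, a bystander: same outline, handle and small holes as the blue one, but with no large central hole, so it cannot go over the rod. Origin: centre of the plate's underside; axes as the blue tier's. Lies flat on the bench on the other side of the stand.
Not all that is in view belongs to the job. What is shaped like the part that bears stand_seat but orange is not meant.

How it is judged:
By the outcome, as a careful person would: the job done as asked, in the order asked, and still so for the second after the job is handed in, with the robot touching nothing.
It also fails if it takes over 48 s, if anything falls off the work surface, if the arm or the gripper's body presses on something with over 40 N, if the wrist force passes 120 N, or if a joint passes its speed limit or range.

ROBOT

A 6-joint arm with a two-finger parallel gripper is mounted at the origin on the work surface. World frame = base frame: x ahead of the robot, y to its left, z up, the work surface at z = 0. Lengths are in m, angles in degrees, forces in N, time in s.
With the tool pointing down it reaches from about 0.4 to 0.825 m from the base axis. Payload 7 kg.
Tool frame: the origin (TCP) lies at the very end of the fingers, on their centre line; the grasp point (between the pads) lies 19 mm behind it; z points along the fingers, y is the direction in which the jaws open and shut (so a half turn about z gives the same grasp; the last joint's range is limited). The gripper opens to 88 mm and grips with 3 to 60 N. Pads are 19 mm wide; open, the fingers measure 130 mm over their backs; the gripper's body (78 mm by 193 mm) begins 47 mm behind the grasp point.
Start: joints at [-52.592, 20.546, 0.682, 0, -70.136, -16.507], TCP at [0.241, -0.631, 0.227] pointing down, gripper open.
Joint ranges: [-176.03, 176.03], [-82.01, 121.73], [-58.28, 71.71], [-173.87, 95.51], [-174.79, -0.11], [-173.66, 173.66]. Speed limits (degrees/s): [136.94, 136.94, 172.46, 180, 180, 180].

INTERFACE

Orientations are given as [roll, pitch, yaw] about the fixed x, y, z axes, in that order (R = Rz(yaw) Ry(pitch) Rx(roll)).
In Python, from plant import get_obs, eyes, job gives the robot as it stands.
- The arm moves only by the tool send_rows, never from a script. Its argument "steps" is a list of rows, each an object of numbers: "x", "y", "z": the shift along the tool's x, y, z in m; "turn": the turn about the tool's z in degrees; "gripper": the opening, from 0 (shut) to 1 (fully open). A call has exactly 8 rows; each row shifts and turns the pose as measured when the row begins, along the tool's axes as they then stand; what a row does not reach is not made up. A row lasts 1/10 s, in which the tool goes at most 50 mm and 8.59 degrees, less where a joint would pass 70% of its speed; a pose out of reach is approached as far as the arm can. A call with a gripper value outside its range is refused whole. The fingers move at their own pace and stop on an object; the grip force is fixed at half the most. Time passes only in rows, so rows that do not move let the fingers close, or fill a call up. It gives the time, the measured TCP pose, the force and the opening at its end, in the units of the state.
- get_obs(): the state, without advancing time (a new reading comes with each control period).
- eyes.snapshot(name): name is "side" or "top"; returns a dict with "frame" (384x512x3 uint8, blue, green, red), "z_map" (384x512 float32, m along the optical axis (not along the pixel's ray), 0 where there is no reading), "intrinsics" (3x3 intrinsics, pixels), "R" (3x3) and "t" (3): a world point X has camera coordinates R X + t. Camera axes: x right, y down, z forward; pixel columns grow to the right and rows downward; lengths in m; the calibration is good to about 2 mm. A picture is of the moment at which its call begins.
- job.close_job(): hands the job in, once; it reports no verdict.
The state is a dict: "clock": time; "joint_pos": joint angles; "qvel": joint speeds; "tau": joint torques, N m; "tool_pos": TCP position; "orientation": TCP orientation; "force": force on the tool from outside, world axes, zero at the start; "moment": the same for the moment, N m; "opening": finger opening in m.
Only numpy, scipy, OpenCV 4.12 (cv2) and the standard library are available. Lean on these libraries where they do the work, as an engineer would, in place of code of your own. Each camera call takes 0.05 s, during which the arm holds its last target.

## Working session

There is one attempt and no reset: what is moved stays moved. The work goes in short steps, Python scripts to look and compute and a tool call to move; the robot and the scene stay as the last step left them, time stands still between calls to the robot, and variables do not carry over. Pictures are saved under pics/ and viewed, and the job is handed in when it is done.

Besides the shell and the picture viewer there is one more tool, called after "Request:" by a JSON object that holds its "fn" and its "kwargs". send_rows: Moves the arm, as the interface text tells. Its arguments: {"type":"object","properties":{"steps":{"type":"array"}},"required":["steps"]}

```bash
mkdir -p pics; ls
cat > h.py <<'E'
import numpy as np,cv2,pickle
from plant import get_obs,eyes,job
def snap(n,tag):
    s=eyes.snapshot(n); cv2.imwrite(f'pics/{tag}.png',s['frame']); pickle.dump(s,open(f'{tag}.pkl','wb')); return s
def load(t): return pickle.load(open(f'{t}.pkl','rb'))
def ray(s,u,v,z):
    K=np.array(s['intrinsics']);R=np.array(s['R']);t=np.array(s['t'])
    d=R.T@np.linalg.inv(K)@np.array([u,v,1.]);c=-R.T@t
    return c+d*(z-c[2])/d[2]
def cloud(s):
    K=np.array(s['intrinsics']);R=np.array(s['R']);t=np.array(s['t']);Z=s['z_map']
    v,u=np.mgrid[:Z.shape[0],:Z.shape[1]]
    P=np.linalg.inv(K)@np.stack([u.ravel(),v.ravel(),np.ones(u.size)])*Z.ravel()
    return (R.T@(P-t[:,None])).T.reshape(Z.shape+(3,))
def proj(s,X):
    p=np.array(s['intrinsics'])@(np.array(s['R'])@np.array(X)+np.array(s['t']));return p[:2]/p[2]
E
python3 - <<'E'
from h import *
for n in ('top','side'):
    s=snap(n,n+'0'); print(n,s['intrinsics'],s['R'],s['t'],(s['z_map']>0).mean())
print(get_obs())
E
```

```text
pics
top [[415.29515424   0.         251.38425067]
 [  0.         415.29515424 192.80152258]
 [  0.           0.           1.        ]] [[ 0.00883099 -0.99995842  0.00227525]
 [-0.99900424 -0.00892202 -0.0437141 ]
 [ 0.04373258 -0.00188695 -0.99904149]] [-0.03602617  0.45234013  1.12606891] 0.9958750406901041
side [[401.26098578   0.         259.36241487]
 [  0.         401.26098578 183.0000928 ]
 [  0.           0.           1.        ]] [[-0.94725375 -0.32041663  0.00659741]
 [-0.25171214  0.73108396 -0.63415869]
 [ 0.19837173 -0.60236984 -0.77317477]] [0.39747678 0.20226578 1.01618856] 0.9962666829427084
{'clock': 0.1, 'joint_pos': array([-5.25922864e+01,  2.05865484e+01,  6.39895743e-01, -1.67574140e-02,
       -7.01329294e+01, -1.65074312e+01]), 'qvel': array([-0.02294792, -0.05833612,  0.10017414,  0.10217843,  0.1447673 ,
        0.06327692]), 'tau': array([-4.57777533e-04, -5.84163988e+01,  2.93755835e+01,  7.01553404e+00,
        1.02337101e-02, -6.09327731e-05]), 'tool_pos': array([ 0.24063755, -0.63021097,  0.22573489]), 'orientation': array([ 1.79919222e+02, -7.50974642e-03, -1.59105418e+02]), 'force': array([ 0.0807765 , -0.79329426, -0.67248231]), 'moment': array([ 0.00598886, -0.02797282, -0.04586824]), 'opening': 0.08755335885425246}
```

View pics/top0.png

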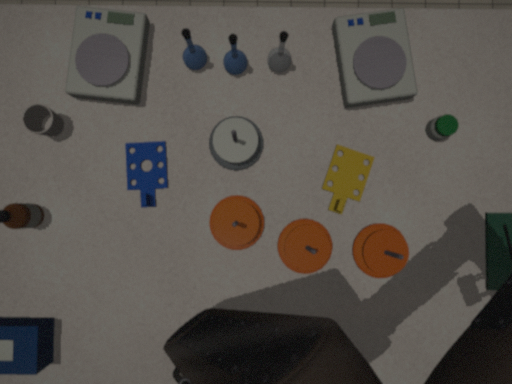

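View pics/side0.png

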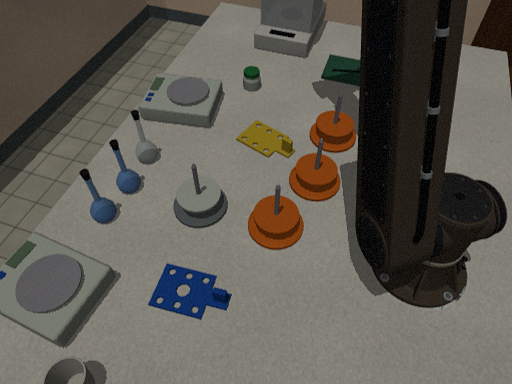

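The top view shows the blue tier at (147,166), its large hole and its handle at (149,199). The white-tray stand is at (236,141), the yellow tier at (349,173), and three orange stands (decoys) at (237,222), (305,246) and (381,250). The side view has the blue tier at (187,291), the white stand at (200,198) and the orange stands at (276,220), (316,175) and (333,130). Only the white one fits stand_seat. Next I'll measure and make a crop.

Run:
```python
from h import *
for n in ('top','side'):
    s=load(n+'0');f=s['frame'];C=cloud(s)
    hsv=cv2.cvtColor(f,cv2.COLOR_BGR2HSV)
    m=cv2.inRange(hsv,(105,150,60),(125,255,255))
    box=np.zeros_like(m)
    if n=='top': box[130:215,115:180]=255
    else: box[255:325,140:240]=255
    m&=box
    P=C[m>0]; print(n,'blue n',len(P),'z pct',np.percentile(P[:,2],[2,25,50,75,98]).round(4))
    cs,_=cv2.findContours(m,cv2.RETR_CCOMP,cv2.CHAIN_APPROX_NONE)
    for c in cs:
        a=cv2.contourArea(c)
        if a>5:
            M=cv2.moments(c);u=M['m10']/M['m00'];v=M['m01']/M['m00']; print(' area',a,round(u,1),round(v,1),ray(s,u,v,.008).round(4),ray(s,u,v,0).round(4))
    H=P[P[:,2]>.045]; print(' handle top',len(H),H.mean(0).round(4), np.ptp(H,0).round(3))
    if len(H)>5:
        r=cv2.minAreaRect((H[:,:2]*1000).astype(np.float32)); print(r)
    # tray
    g=(abs(C[...,2]-.058)<.006)&(hsv[...,1]<70)
    g2=np.zeros_like(g)
    if n=='top': g2[105:180,200:270]=1
    else: g2[150:230,165:235]=1
    g&=g2;Q=C[g];print(' tray n',len(Q),Q[:,2].mean().round(4))
    gc,_=cv2.findContours((g*255).astype(np.uint8),cv2.RETR_EXTERNAL,cv2.CHAIN_APPROX_NONE)
    c=max(gc,key=cv2.contourArea); e=cv2.fitEllipse(cv2.convexHull(c)); print(' tray ell',e,ray(s,*e[0],.058).round(4))
    W=np.array([ray(s,*p,.058)[:2] for p in cv2.convexHull(c)[:,0,:]]);print(' circ',[np.round(x,4) for x in cv2.minEnclosingCircle((W*1).astype(np.float32))])
    rod=g2&(C[...,2]>.075)&(C[...,2]<.19);R=C[rod]
    print(' rod',len(R)); 
    for lo in np.arange(.075,.18,.02):
        k=R[(R[:,2]>=lo)&(R[:,2]<lo+.02)]
        if len(k): print('  ',round(lo,3),len(k),k.mean(0).round(4))
    x=(115,90,270,220) if n=='top' else (130,140,310,330)
    cv2.imwrite(f'pics/crop_{n}.png',cv2.resize(f[x[1]:x[3],x[0]:x[2]],None,fx=3 if n=='side' else 5,fy=3 if n=='side' else 4,interpolation=2))
```

```text
top blue n 1442 z pct [0.0043 0.0073 0.0087 0.0101 0.0548]
 area 1769.5 146.2 167.5 [0.5197 0.2574 0.008 ] [0.5206 0.2594 0.    ]
 area 56.0 133.1 182.2 [0.479  0.2924 0.008 ] [0.4796 0.2946 0.    ]
 area 64.0 160.8 180.4 [0.4846 0.2166 0.008 ] [0.4851 0.2183 0.    ]
 area 60.0 132.5 166.1 [0.5233 0.2951 0.008 ] [0.5242 0.2974 0.    ]
 area 58.0 160.0 164.4 [0.5285 0.2196 0.008 ] [0.5294 0.2214 0.    ]
 area 163.5 146.3 165.4 [0.5256 0.2574 0.008 ] [0.5265 0.2594 0.    ]
 area 58.0 131.7 150.2 [0.5671 0.2981 0.008 ] [0.5682 0.3004 0.    ]
 area 60.0 159.4 148.5 [0.5724 0.2221 0.008 ] [0.5736 0.2238 0.    ]
 handle top 65 [0.4279 0.2038 0.2386] [0.045 0.288 1.099]
((425.71417236328125, 114.03205871582031), (289.58489990234375, 32.18069839477539), 87.35611724853516)
 tray n 1544 0.0585
 tray ell ((235.10707092285156, 139.4381561279297), (44.957427978515625, 45.14407730102539), 84.04158782958984) [0.5909 0.0122 0.058 ]
 circ [array([0.5909, 0.0124]), np.float64(0.06)]
 rod 50
   0.075 7 [0.5866 0.0111 0.0851]
   0.095 6 [0.5862 0.0115 0.1059]
   0.115 5 [0.5866 0.0125 0.1232]
   0.135 9
[... 797 characters left out ...]
 [0.5272 0.2213 0.008 ] [0.5299 0.218  0.    ]
 area 45.5 171.8 271.4 [0.5712 0.2246 0.008 ] [0.5742 0.2213 0.    ]
 handle top 96 [0.4132 0.2824 0.1242] [0.22  0.347 0.866]
((338.04046630859375, 421.5249938964844), (29.926441192626953, 406.410888671875), 29.20064353942871)
 tray n 1191 0.0574
 tray ell ((198.12684631347656, 194.45266723632812), (35.623069763183594, 44.74100112915039), 80.39222717285156) [0.5875 0.018  0.058 ]
 circ [array([0.5875, 0.0153]), np.float64(0.0617)]
 rod 121
   0.075 22 [0.5871 0.0174 0.0853]
   0.095 24 [0.5871 0.0173 0.1059]
   0.115 22 [0.5867 0.0175 0.1271]
   0.135 26 [0.5874 0.0176 0.1453]
   0.155 25 [0.5878 0.0162 0.1642]
   0.175 2 [0.5895 0.0151 0.1761]
```

Run:
```python
from h import *
s=load('side0');t=load('top0')
a=cv2.resize(s['frame'][140:330,130:310],None,fx=2.1,fy=2.1,interpolation=2)
b=cv2.resize(t['frame'][90:220,115:270],(400,a.shape[0]),interpolation=2)
cv2.imwrite('pics/crops.png',np.hstack([a,b]));
```

```text
(no output)
```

View pics/crops.png

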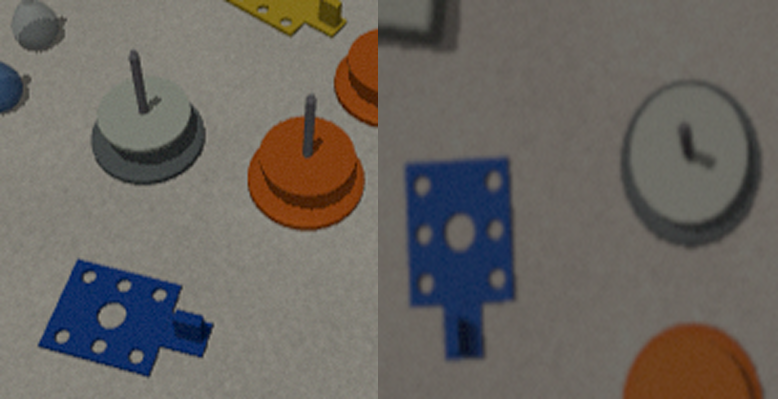

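The crop confirms it. The blue tier has the large central hole, the stand to use is the white and grey one, and the yellow tier and orange stands are to be left alone. Next I'll refine the rod axis, the handle position and the orange positions.

Run:
```python
from h import *
for n in ('top','side'):
    s=load(n+'0');f=s['frame'];C=cloud(s);c=-np.array(s['R']).T@s['t'];print(n,'cam',c.round(3))
    hsv=cv2.cvtColor(f,cv2.COLOR_BGR2HSV)
    g2=np.zeros(f.shape[:2],bool)
    if n=='top': g2[105:180,200:270]=1
    else: g2[150:230,165:235]=1
    R=C[g2&(C[...,2]>.08)&(C[...,2]<.165)]
    d=c[:2]-R[:,:2].mean(0);d/=np.linalg.norm(d)
    print(' rod axis est',(np.median(R[:,:2],0)-d*.005).round(4),len(R))
    # tray by surface height, circle fit to boundary on z=.058 plane
    P=C[g2&(abs(C[...,2]-.058)<.005)][:,:2]
    print(' tray bbox mid',((np.percentile(P,1,0)+np.percentile(P,99,0))/2).round(4),np.ptp(P,0).round(4))
    b=(C[...,2]>.046)&(C[...,2]<.062)&(abs(C[...,0]-.431)<.04)&(abs(C[...,1]-.252)<.04)
    H=C[b];print(' handle',len(H),H.mean(0).round(4),(( np.percentile(H,3,0)+np.percentile(H,97,0))/2).round(4),np.ptp(H,0).round(4))
    print(cv2.minAreaRect((H[:,:2]*1000).astype(np.float32)))
    o=cv2.inRange(hsv,(3,150,80),(20,255,255))>0
    k=(o&(abs(C[...,2]-.058)<.006)).astype(np.uint8)
    nn,l,st,ce=cv2.connectedComponentsWithStats(k)
    for i in range(1,nn):
        if st[i,4]>200: 
            q=C[l==i];print('  orange',((q.min(0)+q.max(0))/2).round(3),np.ptp(q,0).round(3))
```

```text
top cam [ 0.403 -0.03   1.145]
 rod axis est [0.5912 0.0122] 30
 tray bbox mid [0.5917 0.0124] [0.1201 0.1162]
 handle 75 [0.4326 0.2513 0.0533] [0.4332 0.2518 0.0533] [0.0318 0.0156 0.0128]
((432.3019104003906, 252.10362243652344), (31.541473388671875, 14.99635124206543), 6.182367324829102)
  orange [0.373 0.009 0.058] [0.118 0.118 0.012]
  orange [ 0.311 -0.179  0.058] [0.119 0.121 0.012]
  orange [ 0.301 -0.382  0.058] [0.117 0.116 0.012]
side cam [0.226 0.592 0.911]
 rod axis est [0.5896 0.0137] 101
 tray bbox mid [0.5888 0.015 ] [0.1191 0.1201]
 handle 96 [0.4296 0.2543 0.0526] [0.4299 0.2535 0.0511] [0.0318 0.0163 0.0116]
((430.0804748535156, 253.47189331054688), (31.874675750732422, 15.242742538452148), 6.366201877593994)
  orange [ 0.299 -0.382  0.057] [0.118 0.121 0.009]
  orange [ 0.309 -0.177  0.057] [0.118 0.122 0.01 ]
  orange [0.371 0.009 0.058] [0.118 0.12  0.012]
```

Request:
{"fn": "send_rows", "kwargs": {"steps": [{"turn":5.7,"gripper":1},{"turn":5.7,"gripper":1},{"turn":5.7,"gripper":1},{"x":-0.03,"y":0.03,"gripper":1},{"x":-0.03,"y":0.03,"gripper":1},{"x":-0.03,"y":0.03,"gripper":1},{"x":-0.03,"y":0.03,"gripper":1},{"x":-0.03,"y":0.03,"gripper":1}]}}

```text
schema error: expected keys x, y, z, turn, gripper
```

Request:
{"fn": "send_rows", "kwargs": {"steps": [{"x":0,"y":0,"z":0,"turn":5.7,"gripper":1},{"x":0,"y":0,"z":0,"turn":5.7,"gripper":1},{"x":0,"y":0,"z":0,"turn":5.7,"gripper":1},{"x":-0.03,"y":0.03,"z":0,"turn":0,"gripper":1},{"x":-0.03,"y":0.03,"z":0,"turn":0,"gripper":1},{"x":-0.03,"y":0.03,"z":0,"turn":0,"gripper":1},{"x":-0.03,"y":0.03,"z":0,"turn":0,"gripper":1},{"x":-0.03,"y":0.03,"z":0,"turn":0,"gripper":1}]}}

```text
clock: 0.9
tool_pos: [0.3818, -0.4693, 0.2204]
orientation: [179.5, -0.3, -177.5]
force: [1.2, -0.2, 0.2]
opening: 0.0876
```

Request:
{"fn": "send_rows", "kwargs": {"steps": [{"x":-0.02,"y":0.045,"z":-0.002,"turn":0,"gripper":1},{"x":-0.02,"y":0.045,"z":-0.002,"turn":0,"gripper":1},{"x":-0.02,"y":0.045,"z":-0.002,"turn":0,"gripper":1},{"x":-0.02,"y":0.045,"z":-0.002,"turn":0,"gripper":1},{"x":-0.01,"y":0.045,"z":-0.002,"turn":0,"gripper":1},{"x":0,"y":0.045,"z":-0.002,"turn":0,"gripper":1},{"x":0,"y":0.045,"z":-0.002,"turn":0,"gripper":1},{"x":0,"y":0.045,"z":-0.002,"turn":0,"gripper":1}]}}

```text
clock: 1.7
tool_pos: [0.4576, -0.0949, 0.2356]
orientation: [179.4, -0.7, -177.5]
force: [0.9, 0.5, -0.3]
opening: 0.0877
```

Request:
{"fn": "send_rows", "kwargs": {"steps": [{"x":0,"y":0.045,"z":-0.002,"turn":0,"gripper":1},{"x":0,"y":0.045,"z":-0.002,"turn":0,"gripper":1},{"x":0,"y":0.045,"z":-0.002,"turn":0,"gripper":1},{"x":0,"y":0.045,"z":-0.002,"turn":0,"gripper":1},{"x":0,"y":0.045,"z":-0.002,"turn":0,"gripper":1},{"x":0,"y":0.04,"z":0,"turn":0,"gripper":1},{"x":0,"y":0.02,"z":0,"turn":0,"gripper":1},{"x":0,"y":0,"z":0,"turn":0,"gripper":1}]}}

```text
clock: 2.5
tool_pos: [0.4401, 0.2059, 0.2491]
orientation: [179.3, -0.6, -177.1]
force: [0.0, -0.4, 0.2]
opening: 0.0875
```

```bash
cat > plan.py <<'E'
from h import *
import sys
from scipy.spatial.transform import Rotation as Ro
o=get_obs(); a=o['orientation']; R=Ro.from_euler('xyz',a,degrees=True).as_matrix()
tgt=np.array([float(v) for v in sys.argv[1:4]])
print('pos',o['tool_pos'].round(4),'ori',a.round(2),'clock',o['clock'])
print('tool-frame delta mm',(R.T@(tgt-o['tool_pos'])*1000).round(1),'turn',round((a[2]-float(sys.argv[4])+180)%360-180,2), 'F',o['force'].round(1))
E
python3 plan.py .4312 .2527 .017 -176.3
```

```text
pos [0.4401 0.2059 0.2491] ori [ 179.3    -0.63 -177.15] clock 2.5
tool-frame delta mm [  4.   44.4 232.7] turn -0.85 F [ 0.  -0.4  0.2]
```

Request:
{"fn": "send_rows", "kwargs": {"steps": [{"x":0.004,"y":0.03,"z":0,"turn":-0.8,"gripper":1},{"x":0,"y":0.014,"z":0.03,"turn":0,"gripper":1},{"x":0,"y":0,"z":0.04,"turn":0,"gripper":1},{"x":0,"y":0,"z":0.04,"turn":0,"gripper":1},{"x":0,"y":0,"z":0.03,"turn":0,"gripper":1},{"x":0,"y":0,"z":0.01,"turn":0,"gripper":1},{"x":0,"y":0,"z":0,"turn":0,"gripper":1},{"x":0,"y":0,"z":0,"turn":0,"gripper":1}]}}

```text
clock: 3.3
tool_pos: [0.4326, 0.25, 0.0967]
orientation: [179.3, -0.5, -176.3]
force: [-0.5, -0.4, 0.2]
opening: 0.088
```

```bash
python3 plan.py .4312 .2527 .017 -176.3; python3 -c "
from h import *
a=snap('side','side1')['frame'];b=snap('top','top1')['frame']
cv2.imwrite('pics/v1.png',np.hstack([cv2.resize(a[200:340,130:290],(400,350)),cv2.resize(b[120:260,90:250],(400,350))]))"
```

```text
pos [0.4326 0.25   0.0967] ori [ 179.26   -0.52 -176.32] clock 3.3
tool-frame delta mm [ 0.5  1.7 79.8] turn -0.02 F [-0.5 -0.4  0.2]
```

View pics/v1.png

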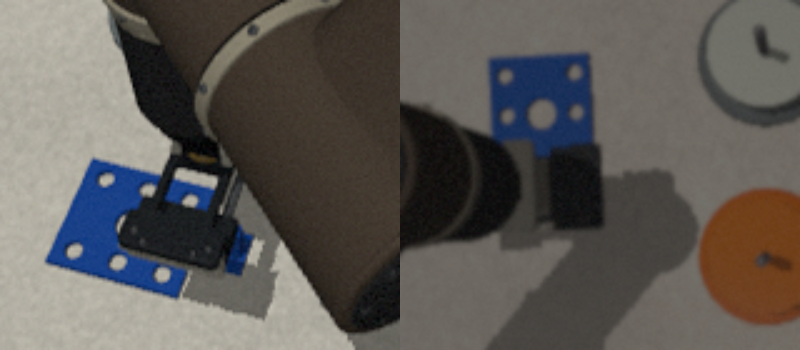

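The fingers straddle the handle, which shows at (238,250) in the left crop; the plate is untouched. Descending.

Request:
{"fn": "send_rows", "kwargs": {"steps": [{"x":0.001,"y":0.002,"z":0.02,"turn":0,"gripper":1},{"x":0,"y":0,"z":0.02,"turn":0,"gripper":1},{"x":0,"y":0,"z":0.015,"turn":0,"gripper":1},{"x":0,"y":0,"z":0.01,"turn":0,"gripper":1},{"x":0,"y":0,"z":0.008,"turn":0,"gripper":1},{"x":0,"y":0,"z":0.005,"turn":0,"gripper":1},{"x":0,"y":0,"z":0,"turn":0,"gripper":1},{"x":0,"y":0,"z":0,"turn":0,"gripper":1}]}}

```text
clock: 4.2
tool_pos: [0.4371, 0.2596, 0.0261]
orientation: [178.4, 0.3, -176.3]
force: [-0.1, 0.6, 0.4]
opening: 0.0876
```

```bash
python3 plan.py .4312 .2527 .017 -176.3
```

```text
pos [0.4371 0.2596 0.0261] ori [ 178.43    0.33 -176.27] clock 4.2
tool-frame delta mm [ 6.4 -6.8  8.9] turn 0.03 F [-0.1  0.6  0.4]
```

Request:
{"fn": "send_rows", "kwargs": {"steps": [{"x":0.006,"y":-0.007,"z":0,"turn":0,"gripper":1},{"x":0,"y":0,"z":0.009,"turn":0,"gripper":1},{"x":0,"y":0,"z":0,"turn":0,"gripper":1},{"x":0,"y":0,"z":0,"turn":0,"gripper":1},{"x":0,"y":0,"z":0,"turn":0,"gripper":1},{"x":0,"y":0,"z":0,"turn":0,"gripper":1},{"x":0,"y":0,"z":0,"turn":0,"gripper":1},{"x":0,"y":0,"z":0,"turn":0,"gripper":1}]}}

```text
clock: 5.0
tool_pos: [0.4316, 0.2525, 0.0174]
orientation: [178.3, 0.4, -176.3]
force: [-0.6, -0.7, 0.0]
opening: 0.0878
```

```bash
python3 plan.py .4312 .2527 .017 -176.3
```

```text
pos [0.4316 0.2525 0.0174] ori [ 178.34    0.42 -176.26] clock 5.0
tool-frame delta mm [0.4 0.2 0.4] turn 0.04 F [-0.6 -0.7  0. ]
```

Request:
{"fn": "send_rows", "kwargs": {"steps": [{"x":0,"y":0,"z":0,"turn":0,"gripper":0},{"x":0,"y":0,"z":0,"turn":0,"gripper":0},{"x":0,"y":0,"z":0,"turn":0,"gripper":0},{"x":0,"y":0,"z":0,"turn":0,"gripper":0},{"x":0,"y":0,"z":0,"turn":0,"gripper":0},{"x":0,"y":0,"z":0,"turn":0,"gripper":0},{"x":0,"y":0,"z":0,"turn":0,"gripper":0},{"x":0,"y":0,"z":0,"turn":0,"gripper":0}]}}

```text
clock: 5.8
tool_pos: [0.4317, 0.2526, 0.0175]
orientation: [178.3, 0.4, -176.3]
force: [-0.7, -0.3, -0.4]
opening: 0.0294
```

Request:
{"fn": "send_rows", "kwargs": {"steps": [{"x":0,"y":0,"z":0,"turn":0,"gripper":0},{"x":0,"y":0,"z":0,"turn":0,"gripper":0},{"x":0,"y":0,"z":0,"turn":0,"gripper":0},{"x":0,"y":0,"z":0,"turn":0,"gripper":0},{"x":0,"y":0,"z":-0.004,"turn":0,"gripper":0},{"x":0,"y":0,"z":-0.006,"turn":0,"gripper":0},{"x":0,"y":0,"z":-0.008,"turn":0,"gripper":0},{"x":0,"y":0,"z":-0.008,"turn":0,"gripper":0}]}}

```text
clock: 6.6
tool_pos: [0.4307, 0.2502, 0.045]
orientation: [178.5, 0.3, -176.2]
force: [0.3, -0.7, -1.7]
opening: 0.0137
```

```bash
python3 plan.py .4312 .2527 .017 -176.3;  python3 -c "
from h import *
o=get_obs();print(o['opening'],o['moment'])
a=snap('side','side2')['frame'];b=snap('top','top2')['frame']
cv2.imwrite('pics/v2.png',np.hstack([cv2.resize(a[200:340,130:290],(400,350)),cv2.resize(b[120:260,90:250],(400,350))]))"
```

```text
pos [0.4307 0.2502 0.045 ] ori [ 178.53    0.28 -176.25] clock 6.6
tool-frame delta mm [-0.6  1.7 28.1] turn 0.05 F [ 0.3 -0.7 -1.7]
0.01371599922532024 [-0.11277308  0.08512029 -0.02321219]
```

View pics/v2.png

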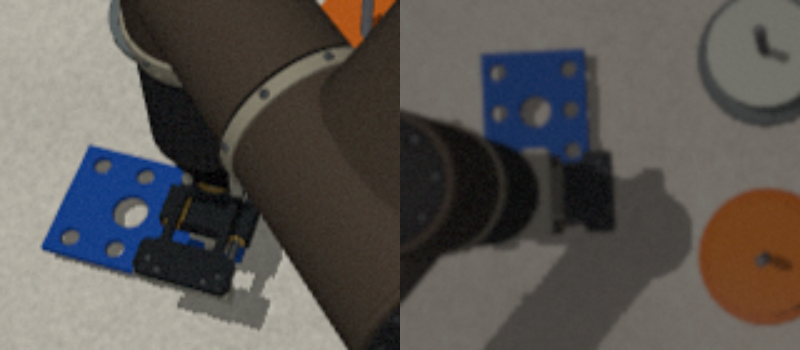

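The tier is gripped (opening 13.7 mm) and off the bench. Lifting.

Request:
{"fn": "send_rows", "kwargs": {"steps": [{"x":0,"y":0,"z":-0.015,"turn":0,"gripper":0},{"x":0,"y":0,"z":-0.025,"turn":0,"gripper":0},{"x":0,"y":0,"z":-0.03,"turn":0,"gripper":0},{"x":0,"y":0,"z":-0.03,"turn":0,"gripper":0},{"x":0,"y":0,"z":-0.03,"turn":0,"gripper":0},{"x":0,"y":0,"z":-0.03,"turn":0,"gripper":0},{"x":0,"y":0,"z":-0.02,"turn":0,"gripper":0},{"x":0,"y":0,"z":-0.01,"turn":0,"gripper":0}]}}

```text
clock: 7.5
tool_pos: [0.4284, 0.2438, 0.2416]
orientation: [178.5, 0.2, -176.3]
force: [0.7, -0.0, -3.1]
opening: 0.0135
```

```bash
cat > tier.py <<'E'
from h import *
import sys
tag=sys.argv[1]
o=get_obs();tp=o['tool_pos']
print('tcp',tp.round(4),o['orientation'].round(2),'F',o['force'].round(1),'open',round(o['opening'],4),o['clock'])
out=[]
for n in ('top','side'):
    s=snap(n,tag+n);f=s['frame'];C=cloud(s);out.append(f)
    hsv=cv2.cvtColor(f,cv2.COLOR_BGR2HSV)
    m=(cv2.inRange(hsv,(105,140,30),(125,255,255))>0)&(np.linalg.norm(C[...,:2]-tp[:2],axis=2)<.2)&(abs(C[...,2]-(tp[2]-.009))<.03)
    P=C[m]
    A=np.c_[P[:,:2],np.ones(len(P))];w=np.ones(len(P),bool)
    for _ in range(6):
        k=np.linalg.lstsq(A[w],P[w,2],rcond=None)[0];w=abs(P[:,2]-A@k)<.004
    print(n,len(P),w.sum(),'slopes deg x,y',np.degrees(k[:2]).round(2))
    cs,h=cv2.findContours((m*255).astype(np.uint8),cv2.RETR_CCOMP,cv2.CHAIN_APPROX_NONE)
    for c,hh in zip(cs,h[0]):
        a=cv2.contourArea(c)
        if hh[3]>=0 and a>25:
            M=cv2.moments(c);u,v=M['m10']/M['m00'],M['m01']/M['m00']
            z=.25
            for _ in range(10):
                X=ray(s,u,v,z-.004);z=X[:2]@k[:2]+k[2]
            print('  hole',a,round(u,1),round(v,1),X.round(4),'topz',round(z,4))
cv2.imwrite(f'pics/{tag}.png',np.hstack([cv2.resize(x,(400,300)) for x in out]))
E
python3 tier.py t3
```

```text
tcp [0.4284 0.2438 0.2416] [ 178.52    0.18 -176.3 ] F [ 0.7 -0.  -3.1] open 0.0135 7.5
top 1719 1694 slopes deg x,y [-0.45  1.38]
  hole 77.5 107.1 156.5 [0.5206 0.2883 0.2294] topz 0.2334
  hole 79.0 141.8 155.0 [0.5249 0.2122 0.2276] topz 0.2316
  hole 236.5 124.4 155.6 [0.5231 0.2504 0.2285] topz 0.2325
  hole 72.0 106.5 137.0 [0.5641 0.2909 0.2292] topz 0.2332
  hole 81.0 140.9 135.0 [0.5695 0.2151 0.2273] topz 0.2313
side 1765 1742 slopes deg x,y [-0.17  1.52]
  hole 62.0 161.9 254.1 [0.5207 0.2881 0.2298] topz 0.2338
  hole 60.5 140.8 248.9 [0.5647 0.2911 0.2297] topz 0.2337
  hole 50.0 177.1 222.7 [0.526  0.2125 0.2277] topz 0.2317
  hole 47.5 157.3 218.0 [0.5696 0.2153 0.2277] topz 0.2317
```

View pics/t3.png

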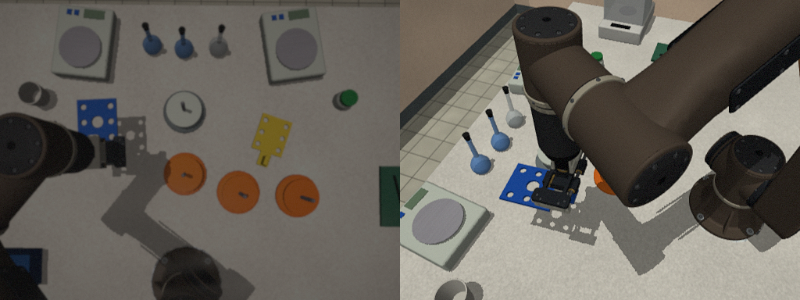

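Request:
{"fn": "send_rows", "kwargs": {"steps": [{"x":-0.004,"y":-0.015,"z":-0.001,"turn":0,"gripper":0},{"x":-0.007,"y":-0.03,"z":-0.001,"turn":0,"gripper":0},{"x":-0.007,"y":-0.03,"z":-0.001,"turn":0,"gripper":0},{"x":-0.007,"y":-0.035,"z":-0.001,"turn":0,"gripper":0},{"x":-0.007,"y":-0.035,"z":-0.001,"turn":0,"gripper":0},{"x":-0.007,"y":-0.03,"z":-0.001,"turn":0,"gripper":0},{"x":-0.007,"y":-0.03,"z":0,"turn":0,"gripper":0},{"x":-0.004,"y":-0.015,"z":0,"turn":0,"gripper":0}]}}

```text
clock: 8.4
tool_pos: [0.489, 0.0154, 0.2292]
orientation: [178.9, -0.8, -176.1]
force: [0.3, 0.4, -2.2]
opening: 0.0141
```

```bash
python3 plan.py .4956 .0066 .24 -176.3; python3 tier.py t4
```

```text
pos [0.489  0.0154 0.2292] ori [ 178.92   -0.83 -176.05] clock 8.4
tool-frame delta mm [ -5.8  -9.1 -11.1] turn 0.25 F [ 0.3  0.4 -2.2]
tcp [0.489  0.0154 0.2292] [ 178.92   -0.83 -176.05] F [ 0.3  0.4 -2.2] open 0.0141 8.4
top 0 0 slopes deg x,y [0. 0.]Traceback (most recent call last):
  File "tier.py", line 17, in <module>
    for c,hh in zip(cs,h[0]):
                       ~^^^
TypeError: 'NoneType' object is not subscriptable
```

```bash
sed -i 's/    for c,hh in zip(cs,h\[0\])/    for c,hh in zip(cs,h[0] if h is not None else [])/; s/    P=C\[m\]/    P=C[m]\n    if len(P)<30: print(n,"no tier");continue/' tier.py; python3 tier.py t4
```

```text
tcp [0.4891 0.0144 0.2288] [ 178.96   -0.89 -176.07] F [ 0.8 -2.3 -0.6] open 0.0136 8.45
top no tier
side 1185 1146 slopes deg x,y [-1.21  0.84]
  hole 36.5 204.1 171.2 [0.536  0.0566 0.2143] topz 0.2183
  hole 32.5 185.9 167.6 [0.5807 0.0596 0.2134] topz 0.2174
  hole 32.5 168.2 164.5 [0.6244 0.0635 0.2125] topz 0.2165
  hole 28.5 180.6 142.4 [ 0.6296 -0.013   0.2113] topz 0.2153
```

View pics/t4.png

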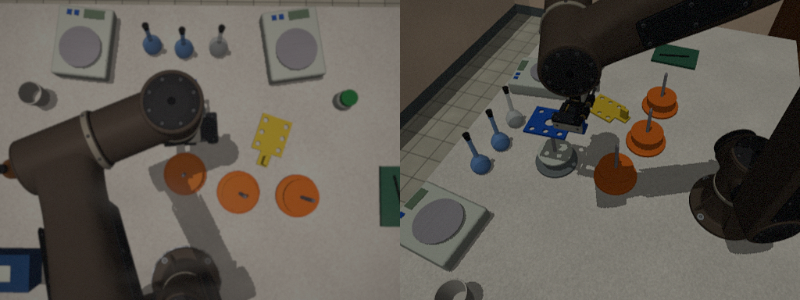

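Request:
{"fn": "send_rows", "kwargs": {"steps": [{"x":-0.003,"y":-0.004,"z":0,"turn":0.2,"gripper":0},{"x":-0.003,"y":-0.004,"z":0,"turn":0,"gripper":0},{"x":0,"y":0,"z":0,"turn":0,"gripper":0},{"x":0,"y":0,"z":0,"turn":0,"gripper":0},{"x":0,"y":0,"z":0.005,"turn":0,"gripper":0},{"x":0,"y":0,"z":0.005,"turn":0,"gripper":0},{"x":0,"y":0,"z":0,"turn":0,"gripper":0},{"x":0,"y":0,"z":0,"turn":0,"gripper":0}]}}

```text
clock: 9.35
tool_pos: [0.4944, 0.0106, 0.2162]
orientation: [178.9, -1.0, -176.1]
force: [-0.2, -0.8, -1.0]
opening: 0.0138
```

```bash
python3 plan.py .4959 .0062 .195 -176.3; python3 tier.py t5; python3 -c "
from h import *
f=load('t5side')['frame'];cv2.imwrite('pics/t5c.png',cv2.resize(f[110:240,140:280],None,fx=4,fy=4,interpolation=2))"
```

```text
pos [0.4944 0.0106 0.2162] ori [ 178.92   -1.   -176.13] clock 9.35
tool-frame delta mm [-1.6 -4.9 21.1] turn 0.17 F [-0.2 -0.8 -1. ]
tcp [0.4944 0.0106 0.2162] [ 178.92   -1.   -176.13] F [-0.2 -0.8 -1. ] open 0.0138 9.35
top no tier
side 1157 1111 slopes deg x,y [-1.47  0.75]
  hole 33.5 202.9 172.7 [0.5425 0.0521 0.2015] topz 0.2055
  hole 31.5 185.3 169.5 [0.5862 0.0554 0.2004] topz 0.2044
  hole 33.0 168.1 166.0 [0.63   0.058  0.1993] topz 0.2033
  hole 29.0 180.4 144.3 [ 0.6348 -0.0181  0.1982] topz 0.2022
```

View pics/t5c.png

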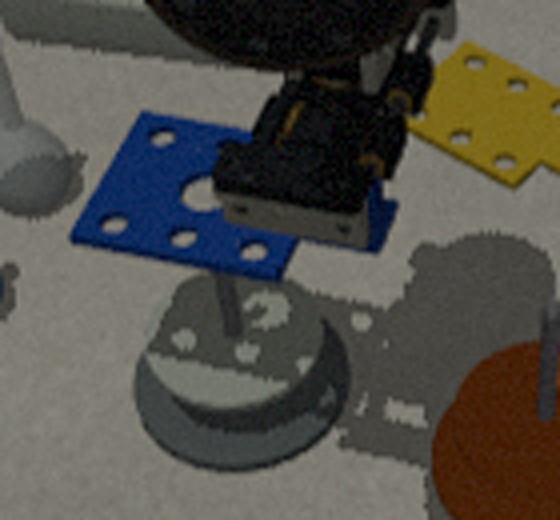

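The tier is over the rod and about 20 mm above its tip. The hole is at (200,193) in the crop and the rod at (228,300). I'll make a small correction, then start lowering.

Request:
{"fn": "send_rows", "kwargs": {"steps": [{"x":-0.0015,"y":-0.0045,"z":0,"turn":0,"gripper":0},{"x":0,"y":0,"z":0,"turn":0,"gripper":0},{"x":0,"y":0,"z":0.005,"turn":0,"gripper":0},{"x":0,"y":0,"z":0.005,"turn":0,"gripper":0},{"x":0,"y":0,"z":0.005,"turn":0,"gripper":0},{"x":0,"y":0,"z":0,"turn":0,"gripper":0},{"x":0,"y":0,"z":0,"turn":0,"gripper":0},{"x":0,"y":0,"z":0,"turn":0,"gripper":0}]}}

```text
clock: 10.25
tool_pos: [0.496, 0.0059, 0.1998]
orientation: [178.9, -1.0, -176.2]
force: [0.8, 0.1, -1.5]
opening: 0.0139
```

```bash
python3 plan.py .4959 .0062 .17 -176.3; python3 tier.py t6; python3 -c "
from h import *
f=load('t6side')['frame'];cv2.imwrite('pics/t6c.png',cv2.resize(f[110:240,140:280],None,fx=4,fy=4,interpolation=2))"
```

```text
pos [0.496  0.0059 0.1998] ori [ 178.92   -1.   -176.15] clock 10.25
tool-frame delta mm [-0.4 -0.3 29.8] turn 0.15 F [ 0.8  0.1 -1.5]
tcp [0.496  0.0059 0.1998] [ 178.92   -1.   -176.15] F [ 0.8  0.1 -1.5] open 0.0139 10.25
top no tier
side 1130 1085 slopes deg x,y [-1.36  0.95]
  hole 32.0 204.0 175.5 [0.5438 0.0468 0.1852] topz 0.1892
  hole 31.0 186.5 172.3 [0.5879 0.0505 0.1842] topz 0.1882
  hole 30.5 169.3 168.9 [0.6322 0.0533 0.1832] topz 0.1872
  hole 27.0 181.5 147.5 [ 0.6366 -0.0227  0.1818] topz 0.1858
```

View pics/t6c.png

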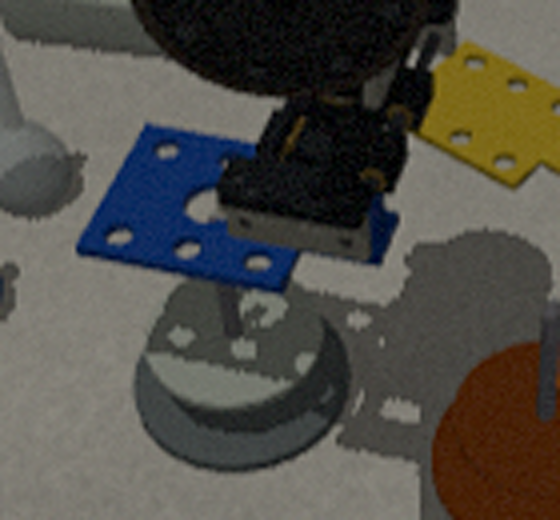

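The hole centre is at (.5905,.0126) and the rod at (.590,.0132), so they line up. Lowering slowly.

Request:
{"fn": "send_rows", "kwargs": {"steps": [{"x":0,"y":0,"z":0.004,"turn":0,"gripper":0},{"x":0,"y":0,"z":0.004,"turn":0,"gripper":0},{"x":0,"y":0,"z":0.004,"turn":0,"gripper":0},{"x":0,"y":0,"z":0.004,"turn":0,"gripper":0},{"x":0,"y":0,"z":0.004,"turn":0,"gripper":0},{"x":0,"y":0,"z":0.004,"turn":0,"gripper":0},{"x":0,"y":0,"z":0,"turn":0,"gripper":0},{"x":0,"y":0,"z":0,"turn":0,"gripper":0}]}}

```text
clock: 11.15
tool_pos: [0.4956, 0.0065, 0.1737]
orientation: [178.9, -1.0, -176.1]
force: [-0.6, -0.5, -1.5]
opening: 0.0137
```

```bash
python3 plan.py .4959 .0064 .15 -176.3; python3 tier.py t7; python3 -c "
from h import *
f=load('t7side')['frame'];cv2.imwrite('pics/t7c.png',cv2.resize(f[110:240,140:280],None,fx=4,fy=4,interpolation=2))"
```

```text
pos [0.4956 0.0065 0.1737] ori [ 178.92   -0.98 -176.15] clock 11.15
tool-frame delta mm [-0.7 -0.5 23.7] turn 0.15 F [-0.6 -0.5 -1.5]
tcp [0.4956 0.0065 0.1737] [ 178.92   -0.98 -176.15] F [-0.6 -0.5 -1.5] open 0.0137 11.15
top no tier
side 1081 1041 slopes deg x,y [-1.42  0.93]
  hole 30.5 205.2 182.9 [0.5431 0.0477 0.1589] topz 0.1629
  hole 33.5 188.1 179.4 [0.5873 0.0505 0.1579] topz 0.1619
  hole 33.5 171.6 176.2 [0.6308 0.0535 0.1568] topz 0.1608
  hole 27.5 182.7 154.7 [ 0.6372 -0.0225  0.1554] topz 0.1594
```

View pics/t7c.png

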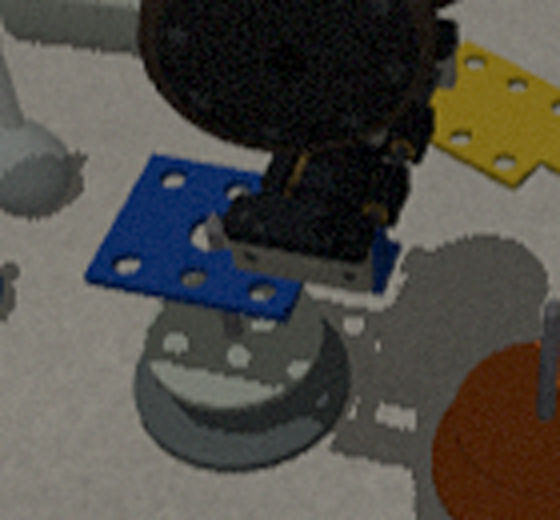

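The rod tip is now inside the hole, at (213,225). Continuing.

Request:
{"fn": "send_rows", "kwargs": {"steps": [{"x":0,"y":0,"z":0.005,"turn":0,"gripper":0},{"x":0,"y":0,"z":0.005,"turn":0,"gripper":0},{"x":0,"y":0,"z":0.005,"turn":0,"gripper":0},{"x":0,"y":0,"z":0.005,"turn":0,"gripper":0},{"x":0,"y":0,"z":0.005,"turn":0,"gripper":0},{"x":0,"y":0,"z":0.005,"turn":0,"gripper":0},{"x":0,"y":0,"z":0.005,"turn":0,"gripper":0},{"x":0,"y":0,"z":0,"turn":0,"gripper":0}]}}

```text
clock: 12.05
tool_pos: [0.4948, 0.0072, 0.1355]
orientation: [178.9, -1.0, -176.2]
force: [-0.4, -0.5, -1.0]
opening: 0.0138
```

```bash
python3 plan.py .4959 .0064 .075 -176.3; python3 tier.py t8
```

```text
pos [0.4948 0.0072 0.1355] ori [ 178.91   -0.98 -176.16] clock 12.05
tool-frame delta mm [-2.  -2.  60.4] turn 0.14 F [-0.4 -0.5 -1. ]
tcp [0.4948 0.0072 0.1355] [ 178.91   -0.98 -176.16] F [-0.4 -0.5 -1. ] open 0.0138 12.05
top no tier
side 947 906 slopes deg x,y [-1.32  1.16]
  hole 30.0 206.5 192.7 [0.5432 0.0486 0.1213] topz 0.1253
  hole 28.5 189.9 189.4 [0.5873 0.0518 0.1203] topz 0.1243
  hole 31.5 173.7 186.1 [0.6309 0.055  0.1194] topz 0.1234
```

Request:
{"fn": "send_rows", "kwargs": {"steps": [{"x":-0.001,"y":-0.001,"z":0.005,"turn":0,"gripper":0},{"x":0,"y":0,"z":0.005,"turn":0,"gripper":0},{"x":0,"y":0,"z":0.005,"turn":0,"gripper":0},{"x":0,"y":0,"z":0.005,"turn":0,"gripper":0},{"x":0,"y":0,"z":0.005,"turn":0,"gripper":0},{"x":0,"y":0,"z":0.005,"turn":0,"gripper":0},{"x":0,"y":0,"z":0.005,"turn":0,"gripper":0},{"x":0,"y":0,"z":0,"turn":0,"gripper":0}]}}

```text
clock: 12.95
tool_pos: [0.4961, 0.007, 0.0984]
orientation: [178.9, -0.9, -176.1]
force: [0.7, -0.8, -2.1]
opening: 0.0136
```

```bash
python3 plan.py .4959 .0064 .075 -176.3; python3 tier.py t9; python3 -c "
from h import *
f=load('t9side')['frame'];cv2.imwrite('pics/t9c.png',cv2.resize(f[110:240,140:280],None,fx=4,fy=4,interpolation=2))"
```

```text
pos [0.4961 0.007  0.0984] ori [ 178.89   -0.88 -176.15] clock 12.95
tool-frame delta mm [-0.1 -1.  23.4] turn 0.15 F [ 0.7 -0.8 -2.1]
tcp [0.4961 0.007  0.0984] [ 178.89   -0.88 -176.15] F [ 0.7 -0.8 -2.1] open 0.0136 12.95
top no tier
side 821 784 slopes deg x,y [-1.37  0.75]
  hole 30.0 191.5 198.2 [0.5881 0.0516 0.0832] topz 0.0872
  hole 28.5 175.4 194.8 [0.6328 0.0544 0.0821] topz 0.0861
```

View pics/t9c.png

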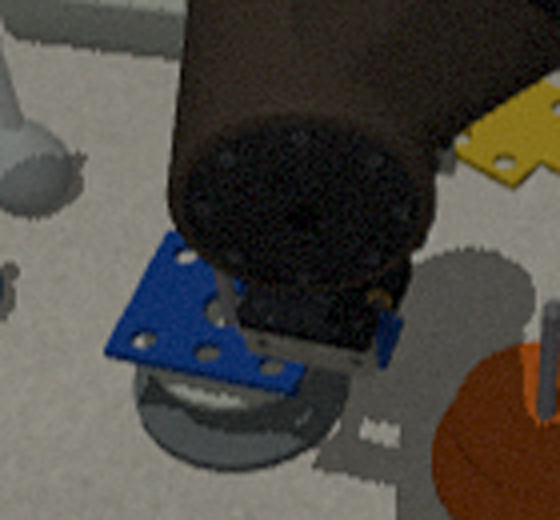

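Request:
{"fn": "send_rows", "kwargs": {"steps": [{"x":0,"y":-0.001,"z":0.004,"turn":0,"gripper":0},{"x":0,"y":0,"z":0.004,"turn":0,"gripper":0},{"x":0,"y":0,"z":0.004,"turn":0,"gripper":0},{"x":0,"y":0,"z":0.002,"turn":0,"gripper":0},{"x":0,"y":0,"z":0.002,"turn":0,"gripper":0},{"x":0,"y":0,"z":0.001,"turn":0,"gripper":0},{"x":0,"y":0,"z":0,"turn":0,"gripper":0},{"x":0,"y":0,"z":0,"turn":0,"gripper":0}]}}

```text
clock: 13.85
tool_pos: [0.4969, 0.0065, 0.0811]
orientation: [178.9, -0.8, -176.1]
force: [-0.5, -0.3, -1.3]
opening: 0.0139
```

Request:
{"fn": "send_rows", "kwargs": {"steps": [{"x":0,"y":0,"z":0.001,"turn":0,"gripper":0},{"x":0,"y":0,"z":0.001,"turn":0,"gripper":0},{"x":0,"y":0,"z":0.001,"turn":0,"gripper":0},{"x":0,"y":0,"z":0,"turn":0,"gripper":0},{"x":0,"y":0,"z":0,"turn":0,"gripper":0},{"x":0,"y":0,"z":0,"turn":0,"gripper":0},{"x":0,"y":0,"z":0,"turn":0,"gripper":0},{"x":0,"y":0,"z":0,"turn":0,"gripper":0}]}}

```text
clock: 14.65
tool_pos: [0.4972, 0.0066, 0.0785]
orientation: [178.9, -0.7, -176.1]
force: [-0.5, 0.1, -1.2]
opening: 0.0136
```

```bash
python3 plan.py .4959 .0064 .075 -176.3; python3 tier.py t10
```

```text
pos [0.4972 0.0066 0.0785] ori [ 178.86   -0.69 -176.12] clock 14.65
tool-frame delta mm [ 1.2 -0.2  3.6] turn 0.18 F [-0.5  0.1 -1.2]
tcp [0.4972 0.0066 0.0785] [ 178.86   -0.69 -176.12] F [-0.5  0.1 -1.2] open 0.0136 14.65
top 35 34 slopes deg x,y [2.07 2.  ]
side 767 729 slopes deg x,y [-1.25  0.96]
  hole 29.0 192.2 202.3 [0.5892 0.0506 0.0635] topz 0.0675
  hole 28.5 176.6 199.2 [0.6327 0.0542 0.0626] topz 0.0666
```

Request:
{"fn": "send_rows", "kwargs": {"steps": [{"x":0.001,"y":0,"z":0.001,"turn":0,"gripper":0},{"x":0,"y":0,"z":0.001,"turn":0,"gripper":0},{"x":0,"y":0,"z":0,"turn":0,"gripper":0},{"x":0,"y":0,"z":0,"turn":0,"gripper":0},{"x":0,"y":0,"z":0,"turn":0,"gripper":0},{"x":0,"y":0,"z":0,"turn":0,"gripper":0},{"x":0,"y":0,"z":0,"turn":0,"gripper":0},{"x":0,"y":0,"z":0,"turn":0,"gripper":0}]}}

```text
clock: 15.55
tool_pos: [0.497, 0.0066, 0.0772]
orientation: [178.9, -0.6, -176.1]
force: [-1.2, -0.3, 1.1]
opening: 0.0141
```

```bash
python3 tier.py t11
```

```text
tcp [0.497  0.0066 0.0772] [ 178.86   -0.58 -176.1 ] F [-1.2 -0.3  1.1] open 0.0141 15.55
top 50 46 slopes deg x,y [4.5  1.93]
side 768 732 slopes deg x,y [-0.53  0.89]
  hole 33.0 192.0 202.4 [0.5897 0.0508 0.0631] topz 0.0671
  hole 26.5 176.3 199.1 [0.6336 0.0542 0.0628] topz 0.0668
```

The tier has touched the tray: the vertical force changed sign and the plate is levelling. Another couple of mm gently.

Request:
{"fn": "send_rows", "kwargs": {"steps": [{"x":0,"y":0,"z":0.001,"turn":0,"gripper":0},{"x":0,"y":0,"z":0.001,"turn":0,"gripper":0},{"x":0,"y":0,"z":0,"turn":0,"gripper":0},{"x":0,"y":0,"z":0,"turn":0,"gripper":0},{"x":0,"y":0,"z":0,"turn":0,"gripper":0},{"x":0,"y":0,"z":0,"turn":0,"gripper":0},{"x":0,"y":0,"z":0,"turn":0,"gripper":0},{"x":0,"y":0,"z":0,"turn":0,"gripper":0}]}}

```text
clock: 16.45
tool_pos: [0.4966, 0.0066, 0.0757]
orientation: [178.9, -0.6, -176.1]
force: [-2.2, 0.1, 2.6]
opening: 0.0133
```

```bash
python3 tier.py t12; python3 -c "
from h import *
f=load('t12side')['frame'];cv2.imwrite('pics/t12c.png',cv2.resize(f[140:260,130:280],None,fx=4,fy=4,interpolation=2))"
```

```text
tcp [0.4966 0.0066 0.0757] [ 178.88   -0.61 -176.08] F [-2.2  0.1  2.6] open 0.0133 16.45
top 61 53 slopes deg x,y [-9.87  1.33]
side 766 726 slopes deg x,y [0.35 0.79]
  hole 31.5 192.2 202.4 [0.5893 0.0506 0.063 ] topz 0.067
  hole 31.0 176.4 199.0 [0.6331 0.0539 0.0633] topz 0.0673
```

View pics/t12c.png

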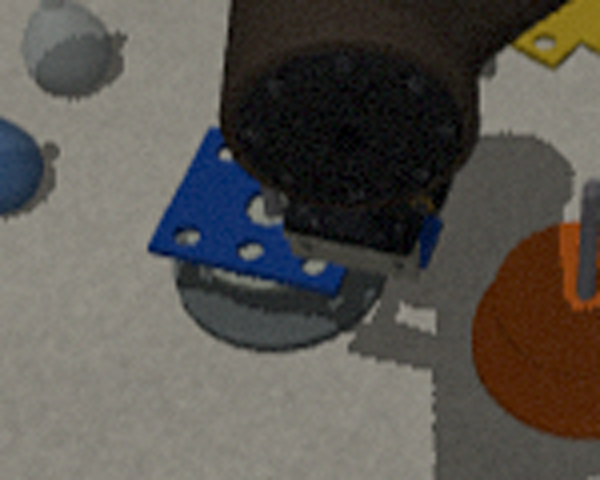

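The plate lies flat with its top at about 0.066–0.067 m. Releasing.

Request:
{"fn": "send_rows", "kwargs": {"steps": [{"x":0,"y":0,"z":0,"turn":0,"gripper":0.25},{"x":0,"y":0,"z":0,"turn":0,"gripper":0.4},{"x":0,"y":0,"z":0,"turn":0,"gripper":0.5},{"x":0,"y":0,"z":0,"turn":0,"gripper":0.6},{"x":0,"y":0,"z":0,"turn":0,"gripper":0.6},{"x":0,"y":0,"z":0,"turn":0,"gripper":0.6},{"x":0,"y":0,"z":0,"turn":0,"gripper":0.6},{"x":0,"y":0,"z":0,"turn":0,"gripper":0.6}]}}

```text
clock: 17.35
tool_pos: [0.4966, 0.0069, 0.075]
orientation: [178.9, -0.6, -176.1]
force: [-0.5, -0.4, 0.8]
opening: 0.0526
```

```bash
python3 tier.py t13
```

```text
tcp [0.4966 0.0069 0.075 ] [ 178.85   -0.62 -176.09] F [-0.5 -0.4  0.8] open 0.0526 17.35
top 56 54 slopes deg x,y [2.48 0.38]
side 746 732 slopes deg x,y [-0.1  -0.22]
  hole 32.0 192.4 202.9 [0.5887 0.0508 0.0614] topz 0.0654
  hole 31.5 176.6 199.6 [0.6327 0.0543 0.0613] topz 0.0653
```

Released, and the plate is now flat (slopes −0.1°, −0.2°, top at 0.065). Retreating straight up.

Request:
{"fn": "send_rows", "kwargs": {"steps": [{"x":0,"y":0,"z":-0.005,"turn":0,"gripper":0.6},{"x":0,"y":0,"z":-0.01,"turn":0,"gripper":0.6},{"x":0,"y":0,"z":-0.015,"turn":0,"gripper":0.6},{"x":0,"y":0,"z":-0.02,"turn":0,"gripper":0.6},{"x":0,"y":0,"z":-0.03,"turn":0,"gripper":0.6},{"x":0,"y":0,"z":-0.03,"turn":0,"gripper":0.6},{"x":0,"y":0,"z":-0.03,"turn":0,"gripper":0.6},{"x":0,"y":0,"z":-0.03,"turn":0,"gripper":0.6}]}}

```text
clock: 18.25
tool_pos: [0.4961, 0.0024, 0.2527]
orientation: [179.0, -0.9, -176.1]
force: [0.5, -0.3, -0.8]
opening: 0.0525
```

Request:
{"fn": "send_rows", "kwargs": {"steps": [{"x":0,"y":0,"z":-0.02,"turn":0,"gripper":0.6},{"x":0,"y":0.03,"z":-0.01,"turn":0,"gripper":0.6},{"x":0,"y":0.04,"z":0,"turn":0,"gripper":0.6},{"x":0,"y":0.04,"z":0,"turn":0,"gripper":0.6},{"x":0,"y":0.04,"z":0,"turn":0,"gripper":0.6},{"x":0,"y":0.04,"z":0,"turn":0,"gripper":0.6},{"x":0,"y":0.03,"z":0,"turn":0,"gripper":0.6},{"x":0,"y":0,"z":0,"turn":0,"gripper":0.6}]}}

```text
clock: 19.05
tool_pos: [0.4825, 0.2276, 0.3043]
orientation: [178.6, 0.1, -176.3]
force: [0.7, 0.1, 0.1]
opening: 0.0525
```

Run:
```python
from h import *
print(get_obs()['tool_pos'],get_obs()['clock'])
out=[]
for n in ('top','side'):
    s=snap(n,'fin'+n);C=cloud(s);f=s['frame'];out.append(f)
    m=(cv2.inRange(cv2.cvtColor(f,cv2.COLOR_BGR2HSV),(105,140,30),(125,255,255))>0)&(abs(C[...,0]-.56)<.12)&(abs(C[...,1]-.01)<.09)&(abs(C[...,2]-.066)<.012)
    P=C[m]
    if len(P)<30: print('none');continue
    A=np.c_[P[:,:2]-[.59,.013],np.ones(len(P))];k=np.linalg.lstsq(A,P[:,2],rcond=None)[0];print(n,len(P),np.degrees(k[:2]).round(2),'plate top z',k[2].round(4))
cv2.imwrite('pics/fin.png',np.hstack([cv2.resize(out[0][90:230,150:310],(400,350)),cv2.resize(out[1][110:250,130:290],(400,350))]))
cv2.imwrite('pics/finfull.png',np.hstack([cv2.resize(x,(400,300)) for x in out]))
```

```text
[0.482454   0.22762494 0.30430326] 19.05
top 1673 [ 0.06 -0.03] plate top z 0.0666
side 250 [ 0.26 -0.27] plate top z 0.0655
```

View pics/fin.png

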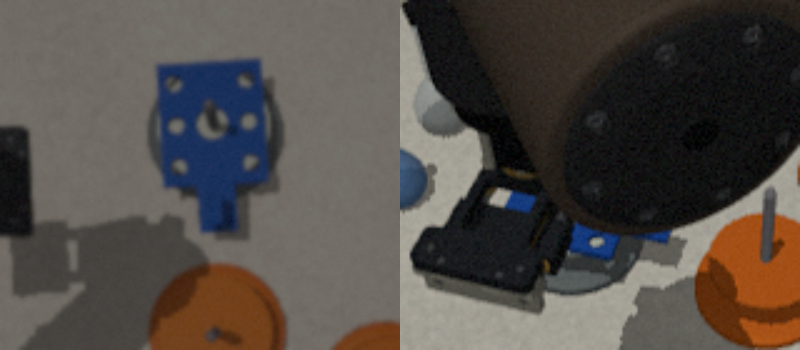

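View pics/finfull.png

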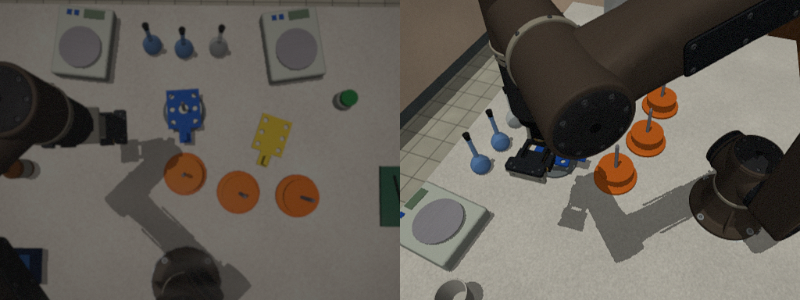

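The top view shows the blue tier flat on the white tray with the rod through its large hole, at (212,118) in the crop. Its top is at 0.0666 m and its tilt is under 0.1°. The yellow tier has not moved, and the arm is clear. Handing in.

Request:
{"fn": "send_rows", "kwargs": {"steps": [{"x":0,"y":0,"z":0,"turn":0,"gripper":0.6},{"x":0,"y":0,"z":0,"turn":0,"gripper":0.6},{"x":0,"y":0,"z":0,"turn":0,"gripper":0.6},{"x":0,"y":0,"z":0,"turn":0,"gripper":0.6},{"x":0,"y":0,"z":0,"turn":0,"gripper":0.6},{"x":0,"y":0,"z":0,"turn":0,"gripper":0.6},{"x":0,"y":0,"z":0,"turn":0,"gripper":0.6},{"x":0,"y":0,"z":0,"turn":0,"gripper":0.6}]}}

```text
clock: 19.95
tool_pos: [0.4829, 0.221, 0.3056]
orientation: [178.6, 0.1, -176.7]
force: [0.1, -0.1, 0.5]
opening: 0.0527
```

```bash
python3 -c "
from h import *
print(get_obs()['clock'],get_obs()['qvel'].round(2)); print(job.close_job())"
```

```text
19.95 [-0.08  0.03  0.02 -0.12 -0.   -0.08]
the job is handed in; nothing more can be done
None
```

The blue tier is on the white tray with the rod through its large hole, and the job was handed in at about 20 s of the 48 s. I gripped it by its handle and lowered it in small steps until it touched the tray. The last few millimetres were pressed home with about 4 N before I let go and backed away.

- **Last checks:** the top camera puts the plate's top at 66.6 mm (66 expected) with under 0.1° tilt. The side camera, partly blocked by the arm, gave 65.5 mm and about 0.3°. Nothing else appeared to have moved, including the yellow tier.
- **Not perfect:** the tool drifted by about 1–1.5°, so the tier was slightly off level while carried and lowered. It settled flat on the tray. The top camera could not see the tier during lowering, so I guided that part by the side camera and the wrist force.

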